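# Wedge the parts keeper's sprung hatch and fetch the copper heat sink

## Task

The sliding blue hatch on top of the grey parts keeper springs shut by itself. Push it open by its yellow tab with the orange wedge and leave the wedge lying flat on the keeper's top, lengthwise between the low red rib and the tab, so that the hatch stays open by itself. Then take the copper heat sink out through the opening, stand it upright in the green tray and leave the wedge in place.

Things in the scene. Friction and masses are not known exactly. Their poses are not given: they have to be found in the camera images.
- keeper: Fixed grey steel box, 270 (its x) by 230 (y) by 70 mm high; its flat top is the deck. Origin: centre of its underside; x is the way the hatch opens (roughly away from the robot), y left, z up. Opening in the deck: x -115 to -10, y -25 to 100 mm; inner floor 8 mm above the bench. The strip of deck at y -110 to -35, right of the opening, is for the wedge.
- rib (a point): Low fixed red rib across the near end of the wedge strip: 10 mm high above the deck, 10 mm thick, 75 mm long along the keeper's y (centre y -72). This point: middle of its far face's foot, on the deck (keeper x -120, y -72, z 70 mm). The wedge's rear end rests against this face. Fixed to the keeper, same axes.
- hatch (a joint): Travel of the hatch in m along the keeper's +x: 0 closed, 0.130 fully open. A spring shuts it with 5 N (closed) to 7.6 N (fully open). Blue plate with its top 6 mm above the deck, near edge at keeper x -120 mm when closed. With the wedge between rib and tab it stands at about 0.095, leaving 90 mm of the opening free (keeper x -115 to -25).
- hatch_tab (a point): Middle of the lower edge of the near face (towards keeper -x) of the yellow push tab, 3 mm above the deck; moves with the hatch (keeper x -105, y -72, z 73 mm when closed). Upright plate 72 mm wide along y, 10 mm thick, 40 mm high. A held wedge can pass over the 10 mm rib, push the tab, and be lowered to the deck once its rear end is past the rib.
- wedge: Orange plastic door wedge, loose, about 0.13 kg, lying on the bench among bystanders: 110 mm long (its x), 36 mm wide (y), flat upright sides. Rear half (x -55 to 0) is a block 45 mm high; from x = 0 the top slopes down to a blunt nose 15 mm high at x +55. Origin: centre of its underside. Nose first or rear first both fit.
- heatsink: Copper heat sink with six upright fins, loose, about 0.25 kg, 45 (x) by 36 (y) by 50 mm high, standing on the keeper's inner floor below the closed hatch. Grip it across its 36 mm width (its y, within 10 degrees of the keeper's y). Origin: centre of its underside. A silver one of the same shape on the bench is not wanted.
- tray: Fixed green open tray, 130 by 130 by 22 mm high, walls 4 mm, floor 4 mm above the bench. Origin: centre of its underside, z up.
Not all that is in view belongs to the job. Of the things that look like the tray, the larger one is meant.

How it is judged (in metres and radians):
On the way:
1. the hatch stands open on the wedge alone, wedge flat on the deck between rib and tab, nothing held (value of joint hatch above 0.08 m and z of wedge in the frame of keeper between 0.062 and 0.078 m and y of wedge in the frame of keeper between -0.105 and -0.04 m and x of wedge in the frame of keeper between -0.085 and -0.045 m and angle between wedge's own z axis and vertical below 0.17 rad and contact force between the fingers and wedge below 0.1 N and contact force between each of the arm, the fingers and keeper below 0.1 N and z of heatsink in the frame of keeper below 0.02 m), for 0.3 s.
At the end, for the whole second after the job is handed in: Copper heat sink at rest on the tray floor, upright within 10 deg, within 50 mm of the tray centre along each tray axis; hatch over 80 mm open; wedge at rest on the deck, flat within 10 deg, its origin in the keeper frame at x -85 to -45, y -105 to -40, z 62 to 78 mm (value of joint hatch above 0.08 m and z of wedge in the frame of keeper between 0.062 and 0.078 m and y of wedge in the frame of keeper between -0.105 and -0.04 m and x of wedge in the frame of keeper between -0.085 and -0.045 m and angle between each of wedge, heatsink's own z axis and vertical below 0.17 rad and x of heatsink in the frame of tray between -0.05 and 0.05 m and y of heatsink in the frame of tray between -0.05 and 0.05 m and z of heatsink in the frame of tray below 0.012 m and linear speed of each of heatsink, wedge below 0.02 m/s); the robot touches nothing.
It also fails if it takes over 51 s, if anything falls off the work surface, if the arm or the gripper's body presses on something with over 40 N, if the wrist force passes 120 N, or if a joint passes its speed limit or range.

## Robot

A 6-joint arm with a two-finger parallel gripper is mounted at the origin on the work surface. World frame = base frame: x ahead of the robot, y to its left, z up, the work surface at z = 0. Lengths are in m, angles in degrees, forces in N, time in s.
With the tool pointing down it reaches from about 0.35 to 0.875 m from the base axis. Payload 4.2 kg.
Tool frame: the origin (TCP) lies midway between the tips of the shut fingers; the grasp point (between the pads) lies 19 mm behind it; y points along the fingers, z is the direction in which the jaws open and shut, and the axes are right-handed (so a half turn about y gives the same grasp; the last joint's range is limited). The gripper opens to 87 mm and grips with 3 to 60 N. Pads are 19 mm wide; open, the fingers measure 117 mm over their backs; the gripper's body (75 mm by 190 mm) begins 51 mm behind the grasp point.
Start: joints at [-51.589, 22.042, 0.453, 0, -68.411, -14.817], TCP at [0.25, -0.573, 0.223] pointing down, gripper open.
Joint ranges: [-179.83, 179.83], [-69.29, 118.12], [-61.27, 80.66], [-181.25, 117.63], [-171.15, -9.14], [-177.46, 177.46]. Speed limits (degrees/s): [159.86, 159.86, 180, 180, 180, 180].

## Interface

Orientations are given as [roll, pitch, yaw] about the fixed x, y, z axes, in that order (R = Rz(yaw) Ry(pitch) Rx(roll)).
In Python, from workcell import env gives the robot as it stands. The module is installed in compiled form; this text tells all that it offers. Calls block until the motion is done:
- env.goto(position, orientation): joint-space move of the TCP to a pose.
- env.move_straight(position, rotation=None, rate=0.15, force_limit=None): straight line of the TCP; rotation=None keeps the orientation; rate is the mean speed in m/s. With force_limit (N) it stops when the force on the tool has changed by that much, and returns True; else False.
- env.set_joints(angles): joint-space move.
- env.gripper_to(opening, grasp_force=None): opening from 0.0 (shut) to 1.0 (fully open); grasp_force is the grip in N (None keeps the last); returns when the fingers have stopped.
- env.dwell(seconds).
- env.inverse_kinematics(position, orientation): joint angles nearest the present ones, or None.
- env.read_state(): the state.
- env.grab_frame(name): name is "side" or "top" or "wrist"; returns a dict with "image" (420x560x3 uint8, blue, green, red), "fx", "fy", "cx", "cy" (pixels), "position" and "orientation" of the camera in the world. Camera axes: x right, y up, looking along -z (the intrinsics and any distortion apply to the point x, -y, -z); pixel columns grow to the right and rows downward; lengths in m; the calibration is good to about 2 mm. A picture is of the moment at which its call begins. There is no depth.
A pose or a line that the arm cannot do raises env.Unreachable and nothing moves.
- env.close_job(): hands the job in, once; it reports no verdict.
Trained networks look in a picture, given as the dict that the camera call returned (one of the last four; its "shot" number tells which), for a name from the list of things; names that differ only in an ending like _2 or _b are one class to them, and where a whole thing is asked for, a point or a joint stands for the part that bears it (a point fixed in the world has none). Each returns a list of dicts, best first, with "score" (0 to 1); they miss things now and then, are a little off and sometimes report something else, mostly with a low value. They report only what shows in the picture. A call takes as long as a camera call. They do not tell look-alikes from the thing itself.
- env.search_frame(picture, thing): "xyz" ([x, y, z] in m, in world coordinates, good to about 4 mm: the middle of the surface that is visible of it).
- env.trace(picture, thing): "mask" (420x560 bool, what is visible of it).
The state is a dict: "clock": time; "joint_positions": joint angles; "qvel": joint speeds; "joint_torque": joint torques, N m; "position": TCP position; "tool_rot": TCP orientation; "force": force on the tool from outside, world axes, zero at the start; "wrist_torque": the same for the moment, N m; "opening": opening from 0.0 (shut) to 1.0 (fully open).
Only numpy, scipy, OpenCV 4.12 (cv2) and the standard library are available. Lean on these libraries where they do the work, as an engineer would, in place of code of your own. Each camera call takes 0.05 s, during which the arm holds its last target.

## Working session

There is one attempt and no reset: what is moved stays moved. The work goes in short steps, each a Python script; the robot and the scene stay as the last script left them, time stands still between calls to the robot, and variables do not carry over. Pictures are saved under pics/ and viewed, and the job is handed in when it is done.

```bash
mkdir -p pics; python3 - <<'E'
from workcell import env
import cv2
s=env.read_state();print(s)
for n in ["side","top","wrist"]:
    f=env.grab_frame(n); cv2.imwrite(f"pics/a_{n}.png",f["image"]); print(n,{k:v for k,v in f.items() if k!="image"})
    if n!="wrist":
        for t in ["keeper","wedge","heatsink","tray","hatch_tab","rib"]:
            try: print(t,[(r["score"],r["xyz"]) for r in env.search_frame(f,t)])
            except Exception as e: print(t,e)
print(env.read_state()["clock"])
E
```

```text
{'clock': 0.0, 'joint_positions': array([-5.15870322e+01,  2.20920045e+01,  3.79221335e-01, -2.95892536e-02,
       -6.84099957e+01, -1.48168238e+01]), 'qvel': array([ 0.04091362, -0.01107176,  0.03580501,  0.007994  ,  0.07872209,
        0.01875681]), 'joint_torque': array([ 4.52860204e-04, -3.90663886e+01,  1.87406731e+01,  4.21987429e+00,
        1.09952287e-02, -1.36710560e-04]), 'position': array([ 0.24996161, -0.57218182,  0.22144113]), 'tool_rot': array([-8.98742712e+01,  4.82302166e-03,  2.35852321e+01]), 'force': array([ 0.87346182, -0.30879522, -0.26301369]), 'wrist_torque': array([ 0.01768896, -0.03210869, -0.05139264]), 'opening': 0.9996072409528358}
side {'fx': 545.3733725235438, 'fy': 545.3733725235438, 'cx': 273.3772201958562, 'cy': 209.31865233973687, 'position': array([ 0.00681006, -1.15517664,  0.8887769 ]), 'orientation': array([ 55.86441854,   0.28491964, -21.59788389]), 'shot': 1}
keeper [(0.91, [0.6731, -0.06, 0.0698])]
wedge [(0.37, [0.4806, -0.2637, 0.0176])]
heatsink []
tray [(0.73, [0.436, 0.3449, 0.0025]), (0.7, [0.6722, -0.0638, 0.071]), (0.6, [0.2469, 0.
[... 156 characters left out ...]
 219.4500326916324, 'position': array([ 0.39617047, -0.01334589,  0.99132725]), 'orientation': array([  2.04556522,  -0.38846325, -89.97238736]), 'shot': 2}
keeper [(0.78, [0.631, 0.0244, 0.0677])]
wedge [(0.82, [0.4299, -0.2272, 0.038])]
heatsink []
tray [(0.94, [0.2484, 0.2537, 0.0046]), (0.77, [0.4334, 0.3432, -0.0003])]
hatch_tab [(0.81, [0.5683, 0.0563, 0.0754])]
rib [(0.91, [0.6261, 0.0312, 0.0674]), (0.31, [0.426, -0.2268, 0.0433])]
wrist {'fx': 346.552142069321, 'fy': 346.552142069321, 'cx': 288.0092978936623, 'cy': 211.73227982178784, 'position': array([ 0.18468764, -0.60155713,  0.38499047]), 'orientation': array([-1.50980997e+01, -2.73201425e-02,  1.13637331e+02]), 'shot': 3}
0.75
```

View pics/a_top.png

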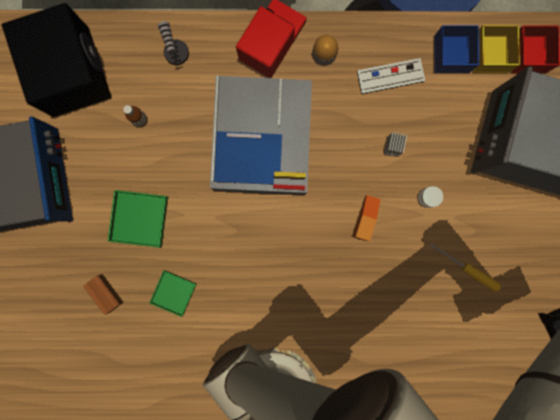

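View pics/a_side.png

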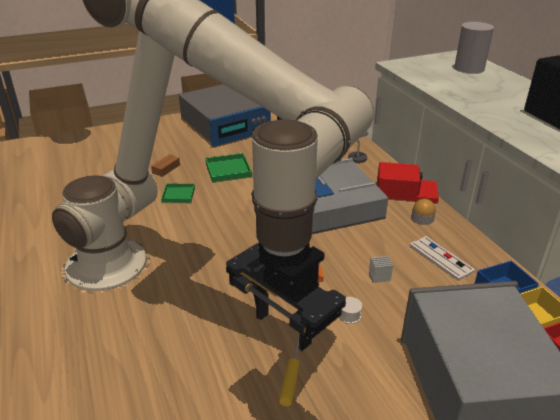

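Top view: the candidates for the wedge are the orange two-tone piece at (367,218) and the brown block at (101,294). For the tray they are the green one at (138,219), which is larger, and the one at (173,293). The silver heat sink at (396,144) is the one not wanted. The keeper is at (262,135), with the rib at (289,187) and the tab at (289,175). I choose orange (367,218) and tray (138,219), and check with crops.

```bash
python3 - <<'E'
import cv2,numpy as np
im=cv2.imread("pics/a_top.png")
a=cv2.resize(im[180:250,330:410],None,fx=7,fy=7,interpolation=cv2.INTER_CUBIC)[:480,:400]
b=cv2.resize(im[65:200,200:325],None,fx=4,fy=4,interpolation=cv2.INTER_CUBIC)[:490]
h=max(a.shape[0],b.shape[0])
p=lambda x:cv2.copyMakeBorder(x,0,h-x.shape[0],0,0,0)
a2=cv2.resize(im[185:250,340:395],None,fx=5,fy=5,interpolation=cv2.INTER_CUBIC)
h=max(a2.shape[0],b.shape[0]); out=np.hstack([p(a2),p(b)]);print(out.shape);cv2.imwrite("pics/b.png",out)
E
```

```text
(490, 775, 3)
```

View pics/b.png

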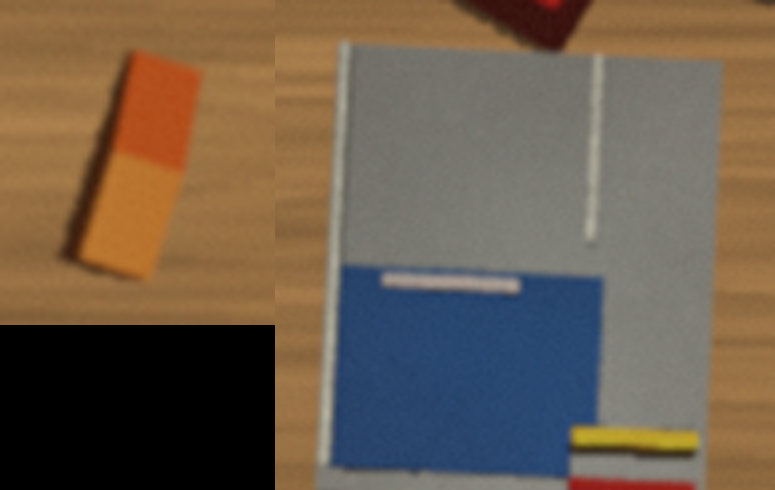

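```bash
cat > h.py <<'E'
from workcell import env
import cv2,numpy as np
from scipy.spatial.transform import Rotation as R
def rays(f,uv):
    uv=np.atleast_2d(uv).astype(float)
    d=np.c_[(uv[:,0]-f["cx"])/f["fx"],-(uv[:,1]-f["cy"])/f["fy"],-np.ones(len(uv))]
    return R.from_euler("xyz",f["orientation"],degrees=True).apply(d)
def atz(f,uv,z):
    d=rays(f,uv);p=np.array(f["position"]);return p+d*((z-p[2])/d[:,2])[:,None]
def proj(f,P):
    c=R.from_euler("xyz",f["orientation"],degrees=True).inv().apply(np.atleast_2d(P)-f["position"])
    return np.c_[f["cx"]+f["fx"]*c[:,0]/-c[:,2],f["cy"]-f["fy"]*c[:,1]/-c[:,2]]
def save(f,n):
    import pickle;pickle.dump(f,open(n+".pkl","wb"));cv2.imwrite("pics/"+n+".png",f["image"])
def load(n):
    import pickle;return pickle.load(open(n+".pkl","rb"))
E
python3 - <<'E'
from h import *
f=env.grab_frame("top");save(f,"top0")
env.goto([0.60,0.0,0.32],[-90,0,-3]);print(env.read_state()["clock"])
f=env.grab_frame("wrist");save(f,"w_keep")
for t in ["hatch_tab","rib"]:
  print(t,[(r["score"],r["xyz"]) for r in env.search_frame(f,t)])
env.goto([0.40,-0.22,0.24],[-90,0,-14]);print(env.read_state()["clock"])
f=env.grab_frame("wrist");save(f,"w_wedge")
print([(r["score"],r["xyz"]) for r in env.search_frame(f,"wedge")])
print(env.read_state()["clock"])
E
```

```text
3.2083
hatch_tab [(0.91, [0.5685, 0.0543, 0.0745])]
rib [(0.83, [0.5972, 0.0252, 0.0695])]
4.5333
[(0.78, [0.4242, -0.2297, 0.0464])]
4.6333
```

View pics/w_keep.png

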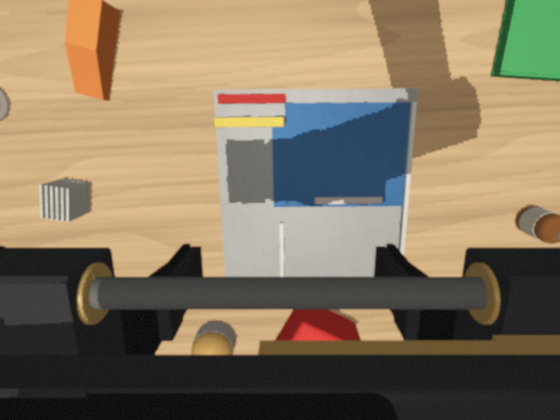

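View pics/w_wedge.png

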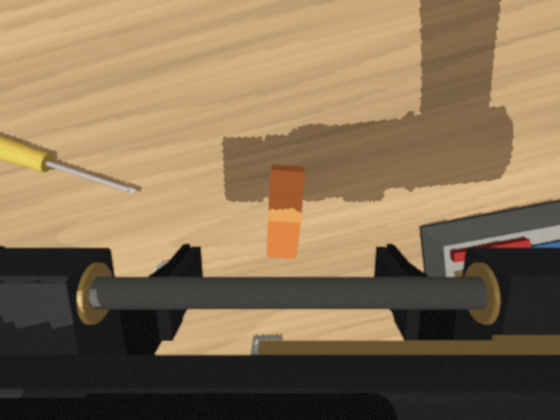

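```bash
python3 - <<'E'
from h import *
fk=load("w_keep");fw=load("w_wedge");ft=load("top0")
for f,n,ts in [(fw,"w_wedge",["wedge"]),(fk,"w_keep",["wedge","keeper"]),(ft,"top0",["wedge","tray","keeper"])]:
  for t in ts:
    try:
      for i,r in enumerate(env.trace(f,t)):
        np.save(f"m_{n}_{t}_{i}.npy",r["mask"]);m=r["mask"].astype(np.uint8)
        rr=cv2.minAreaRect(cv2.findNonZero(m));print(n,t,i,r["score"],m.sum(),rr)
    except Exception as e: print(n,t,repr(e))
a=cv2.resize(fk["image"][80:220,205:425],None,fx=3.6,fy=3.6,interpolation=cv2.INTER_CUBIC);print(a.shape)
cv2.imwrite("pics/c1.png",a)
cv2.imwrite("pics/c2.png",cv2.resize(fw["image"][150:270,240:330],None,fx=5,fy=5,interpolation=cv2.INTER_CUBIC)[:600])
E
```

```text
w_wedge wedge 0 0.74 3092 ((284.9924011230469, 211.10659790039062), (34.91105270385742, 92.9773941040039), 4.085616588592529)
w_keep wedge 0 0.93 4469 ((89.59947967529297, 47.84748840332031), (52.459014892578125, 99.26659393310547), 6.546290874481201)
w_keep wedge 1 0.38 14457 ((312.5, 153.5), (196.99996948242188, 104.99998474121094), -0.0)
w_keep keeper 0 0.58 34978 ((316.61920166015625, 182.0482177734375), (187.73960876464844, 204.26364135742188), 89.53038024902344)
top0 wedge 0 0.57 727 ((367.1999816894531, 217.9000244140625), (17.39252471923828, 43.955657958984375), 18.43494987487793)
top0 tray 0 0.93 1360 ((172.12391662597656, 293.1416015625), (36.937740325927734, 38.19985580444336), 22.2490234375)
top0 tray 1 0.82 2913 ((137.1615447998047, 218.70770263671875), (56.06370162963867, 53.210899353027344), 7.125016689300537)
top0 keeper 0 0.78 11117 ((260.2907409667969, 135.39480590820312), (98.03178405761719, 115.86871337890625), 2.726310968399048)
(504, 792, 3)
```

View pics/c1.png

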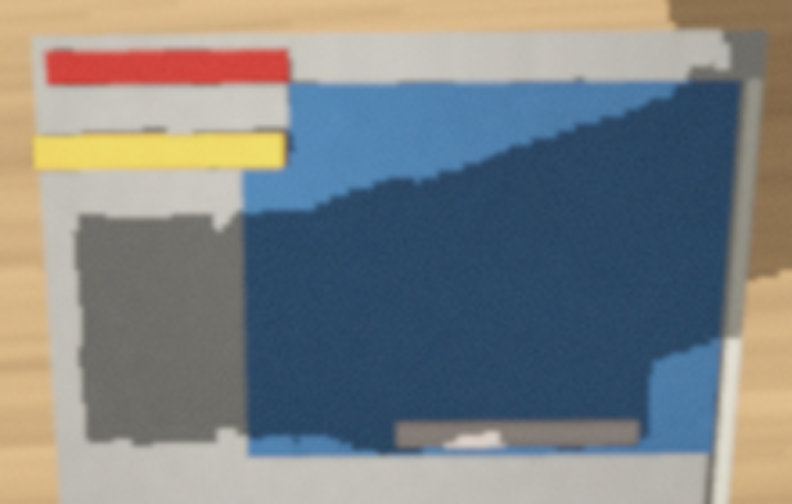

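View pics/c2.png

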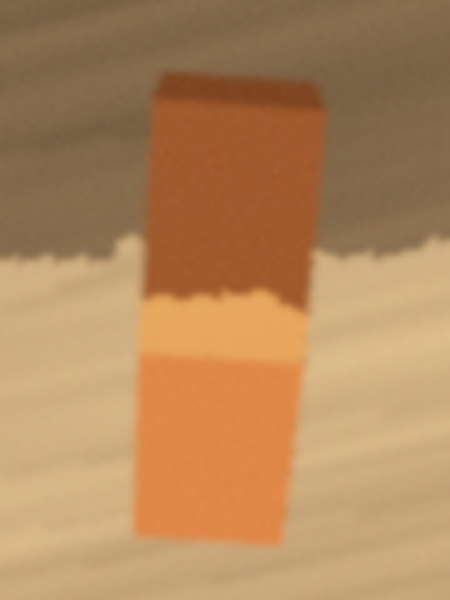

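```bash
python3 - <<'E'
from h import *
from scipy.optimize import least_squares
fk=load("w_keep");fw=load("w_wedge");ft=load("top0")
def fit(f,P,uv,x0,label):
    P=np.array(P,float)/1000
    def w(p): 
        c,s=np.cos(p[2]),np.sin(p[2]);return np.c_[p[0]+c*P[:,0]-s*P[:,1],p[1]+s*P[:,0]+c*P[:,1],P[:,2]]
    r=least_squares(lambda p:(proj(f,w(p))-uv).ravel(),x0)
    print(label,r.x[:2].round(4),np.degrees(r.x[2]).round(2));print(r.fun.reshape(-1,2).round(1).tolist());return r.x
cr=lambda a,s,o:(np.array(a,float)+.5)/s-.5+o
fit(fw,[(-55,-18,45),(-55,18,45),(0,-18,45),(0,18,45),(55,-18,15),(55,18,15)],
 cr([(153,102),(324,108),(138,353),(303,362),(133,535),(283,545)],5,(240,150)),[.43,-.23,-.25],"wedge")
fit(fk,[(-135,-115,70),(-135,115,70),(-130,-109.5,80),(-130,-34.5,80),(-105,-108,113),(-105,-36,113),(-95,-108,113),(-95,-36,113)],
 cr([(33,37),(766,31),(46,52),(289,50),(33,137),(286,134),(34,169),(285,167)],3.6,(205,80)),[.66,.03,-.05],"keeper")
# top
fit(ft,[(135,115,70),(135,-115,70),],np.array([[0,0],[0,0]])+cr([(345-275,45),(722-275,62)],4,(200,65)),[.66,.03,-.05],"keepertop")
fit(ft,[(-55,-18,45),(-55,18,45),(55,-18,15),(55,18,15)],cr([(150,280),(80,258),(203,70),(133,50)],5,(340,185)),[.43,-.23,-.25],"wedgetop")
m=np.load("m_top0_tray_1.npy").astype(np.uint8)
b=cv2.boxPoints(cv2.minAreaRect(cv2.findNonZero(m)));q=atz(ft,b,0.02);print("tray",q.mean(0),np.linalg.norm(np.diff(q,axis=0),axis=1),q.round(3).tolist())
m=np.load("m_top0_tray_0.npy").astype(np.uint8)
b=cv2.boxPoints(cv2.minAreaRect(cv2.findNonZero(m)));q=atz(ft,b,0.02);print("small",q.mean(0),np.linalg.norm(np.diff(q,axis=0),axis=1))
E
```

```text
wedge [ 0.435  -0.2332] -17.69
[[-0.4, -0.7], [0.1, 0.4], [-0.0, -0.1], [0.3, 0.2], [0.1, 0.2], [-0.0, 0.0]]
keeper [0.6332 0.0297] -2.58
[[-0.2, -0.1], [0.7, -0.1], [-0.4, -0.2], [0.2, -0.2], [-0.2, -0.4], [-0.4, -0.2], [0.2, 0.7], [-0.0, 0.7]]
keepertop [0.6324 0.0273] -2.43
[[-1.0, -0.0], [1.0, 0.0]]
wedgetop [ 0.4364 -0.2333] -17.82
[[0.1, 0.1], [-0.1, -0.0], [-0.2, 0.1], [0.1, -0.3]]
tray [0.43261139 0.33809426 0.02      ] [0.13190619 0.13933886 0.13194054] [[0.376, 0.414, 0.02], [0.507, 0.4, 0.02], [0.49, 0.262, 0.02], [0.358, 0.277, 0.02]]
small [0.24890718 0.24959765 0.02      ] [0.09336517 0.09137481 0.09330025]
```

```bash
cat >> h.py <<'E'
KX,KY,KA=0.6330,0.0292,np.radians(-2.55)
def K(x,y,z):
    c,s=np.cos(KA),np.sin(KA);return [KX+c*x-s*y,KY+s*x+c*y,z]
KO=[-90,0,-2.55]
E
python3 - <<'E'
from h import *
a=np.radians(-17.7);g=np.array([.4355,-.2333])+np.array([np.cos(a),np.sin(a)])*-.024
env.goto([*g,0.10],[-90,0,-17.7])
env.move_straight([*g,0.012],rate=0.12,force_limit=15)
env.gripper_to(0.0,35)
s=env.read_state();print(s["clock"],s["opening"]*87,s["position"],s["force"])
env.move_straight([*g,0.15],rate=0.25)
f=env.grab_frame("wrist");save(f,"g1")
f=env.grab_frame("side");save(f,"g1s")
s=env.read_state();print(s["clock"],s["opening"]*87,s["position"],s["force"])
# check reach of plan
for p in [K(-.175-.024,-.085,.12),K(-.059-.024,-.085,.08)]: print(env.inverse_kinematics(p,KO))
E
```

```text
7.325 35.71206908671473 [ 0.41260571 -0.22598168  0.0119618 ] [-1.08399574  0.3722271   0.92068166]
8.125 35.356225107017366 [ 0.41110211 -0.22556201  0.14786923] [-0.14213508 -0.16647663 -0.89867894]
[ 1.54457090e+01  9.86186369e+00 -3.37023683e+01 -2.54444375e-14
 -4.64357680e+01 -1.07995709e+02]
[ 1.14897985e+01  2.31511554e+01 -2.09509366e+01 -2.54444375e-14
 -4.58979079e+01 -1.04039798e+02]
```

View pics/g1.png

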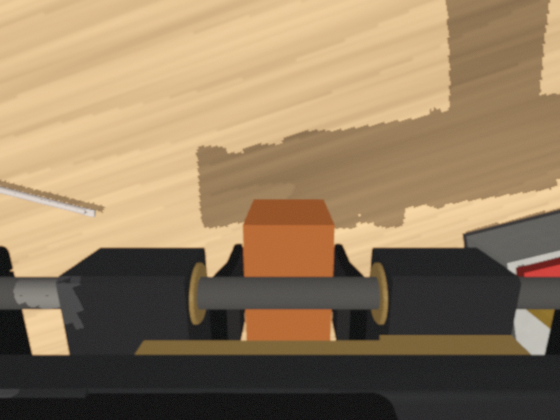

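View pics/g1s.png

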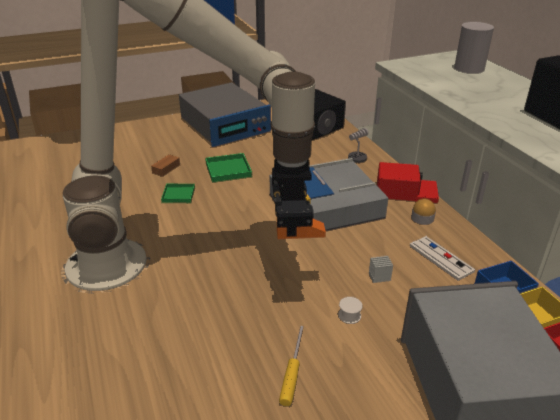

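```bash
python3 - <<'E'
from h import *
f=load("g1");q=atz(f,(289,226.5),.148+.033)[0];a=np.radians(-17.7)
print("rear edge from TCP along tool x:",(q-[.4111,-.2256,.181])[:2]@[np.cos(a),np.sin(a)])
env.goto(K(-.180-.024,-.085,.13),KO)
env.move_straight(K(-.180-.024,-.085,.097),rate=0.15)
s=env.read_state();F0=s["force"];print(s["clock"],s["position"],F0)
hit=env.move_straight(K(-.059-.024,-.085,.097),rate=0.07,force_limit=25)
s=env.read_state();print(hit,s["clock"],s["position"],K(-.083,-.085,.097),s["force"]-F0)
f=env.grab_frame("wrist");save(f,"p1")
f=env.grab_frame("top");save(f,"p1t")
f=env.grab_frame("side");save(f,"p1s")
cv2.imwrite("pics/p1tc.png",np.hstack([cv2.resize(load("p1t")["image"][60:210,190:330],None,fx=2.8,fy=2.8),cv2.resize(f["image"][130:260,230:400],(380,420))]))
E
```

```text
rear edge from TCP along tool x: -0.029851869705351534
9.2417 [ 0.42522926 -0.04777788  0.09675918] [ 0.17140475 -0.433002   -1.22213881]
False 11.1167 [ 0.54333208 -0.05253297  0.09588065] [np.float64(0.5463004361867735), np.float64(-0.052023060977755976), 0.097] [-7.01930309  0.21287402  2.88078156]
```

View pics/p1.png

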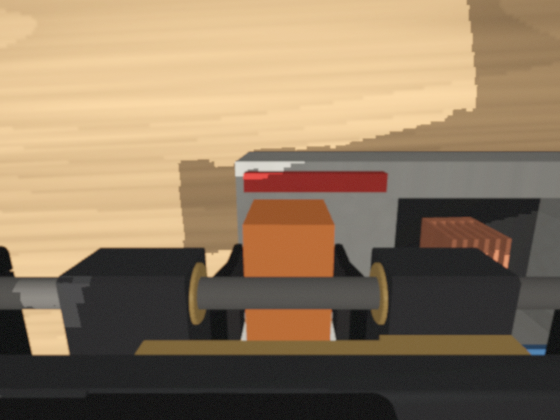

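View pics/p1tc.png

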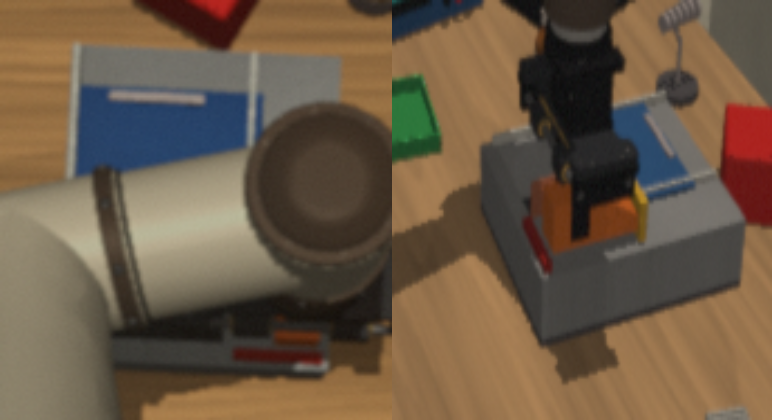

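```bash
python3 - <<'E'
from h import *
f=load("p1")
u=np.array([np.cos(KA),np.sin(KA)]);
kx=lambda q:(q[:2]-[KX,KY])@u
print("rib near/far",kx(atz(f,(315,171.5),.08)[0]),kx(atz(f,(315,191),.08)[0]),"wedge rear bottom/top",kx(atz(f,(290,200),.084)[0]),kx(atz(f,(290,222),.129)[0]))
s=env.read_state();print(s["clock"],kx(s["position"]))
E
```

```text
rib near/far -0.130884763552767 -0.12061180593771688 wedge rear bottom/top -0.11666451444093853 -0.11798838996394392
11.2667 -0.08595222601272758
```

```bash
python3 - <<'E'
from h import *
u=np.array([np.cos(KA),np.sin(KA)]);kx=lambda q:(q[:2]-[KX,KY])@u
env.move_straight(K(-.079,-.085,.096),rate=0.05)
s=env.read_state();F0=s["force"];print(s["clock"],kx(s["position"]),s["position"][2],F0)
hit=env.move_straight(K(-.079,-.085,.079),rate=0.05,force_limit=8)
s=env.read_state();print(hit,s["clock"],kx(s["position"]),s["position"][2],s["force"]-F0)
f=env.grab_frame("wrist");save(f,"l1")
E
```

```text
11.5167 -0.08201023130169878 0.09475144233519767 [-8.18505429 -0.57655399  2.21181856]
True 11.85 -0.08268949842088696 0.0813678349237967 [4.83868436 1.46437435 5.17259816]
```

View pics/l1.png

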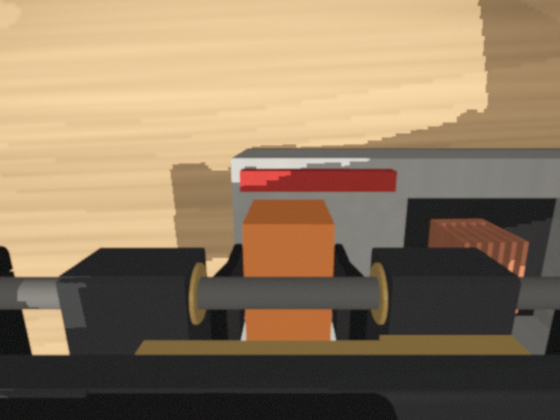

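```bash
python3 - <<'E'
from h import *
env.gripper_to(0.56)
env.dwell(0.15)
p=env.read_state()["position"]
env.move_straight([p[0],p[1],.20],rate=0.2)
env.goto(K(-.02,.03,.25),KO)
f=env.grab_frame("wrist");save(f,"r1")
for t in ["heatsink","wedge","hatch_tab"]: print(t,[(r["score"],r["xyz"]) for r in env.search_frame(f,t)])
print(env.read_state()["clock"])
E
```

```text
heatsink [(0.95, [0.5693, 0.0662, 0.0483]), (0.7, [0.5548, -0.0498, 0.1122])]
wedge [(0.77, [0.5556, -0.0469, 0.114])]
hatch_tab [(0.78, [0.6442, 0.049, 0.0753])]
14.1917
```

View pics/r1.png

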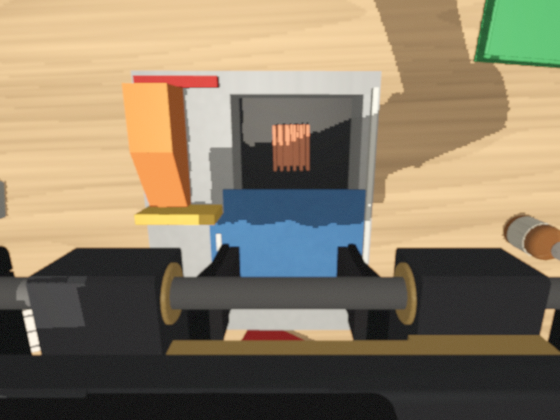

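```bash
python3 - <<'E'
from h import *
f=load("r1")
cv2.imwrite("pics/r1c.png",np.hstack([cv2.resize(f["image"][105:190,255:325],None,fx=6,fy=6,interpolation=cv2.INTER_CUBIC),cv2.resize(f["image"][65:235,115:235],(360,510),interpolation=cv2.INTER_CUBIC)]))
E
```

```text
(no output)
```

View pics/r1c.png

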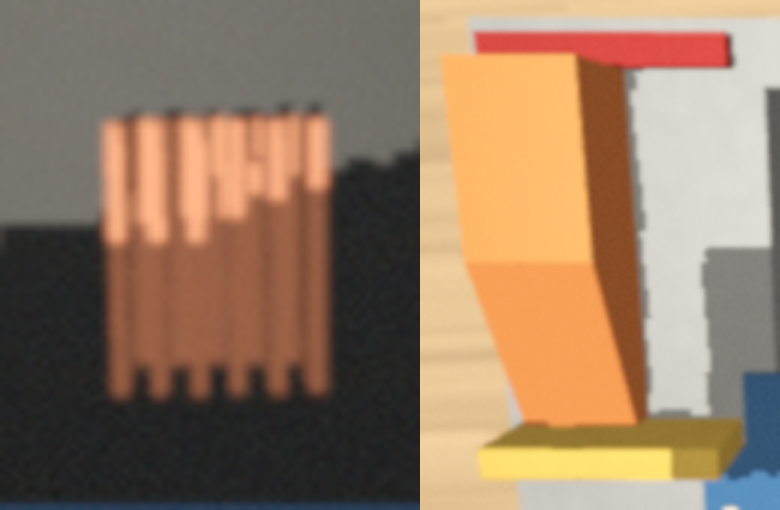

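```bash
python3 - <<'E'
from h import *
f=load("r1")
U=lambda p:(np.array(p,float)+.5)/6-.5+np.array([255,105])
iK=lambda q:np.array([[np.cos(KA),np.sin(KA)],[-np.sin(KA),np.cos(KA)]])@(q[:2]-[KX,KY])
for p in [(100,118),(330,115),(108,398),(330,398)]:
    for z in (.058,.008): print(p,z,(iK(atz(f,U(p),z)[0])*1000).round(1))
print(f["position"],iK(f["position"]))
def kp(x,y,z): return proj(f,[K(x,y,z)])[0]
print("rear edge wedge pred", [kp(-.120,-.085+d,.115).round(1) for d in(-.018,.018)], "nose",[kp(-.010,-.085+d,.085).round(1) for d in(-.018,.018)])
E
```

```text
(100, 118) 0.058 [-87.1  13.3]
(100, 118) 0.008 [-86.5  11. ]
(330, 115) 0.058 [-87.7  51.1]
(330, 115) 0.008 [-87.1  54.1]
(108, 398) 0.058 [-40.9  14.2]
(108, 398) 0.008 [-33.8  11.9]
(330, 398) 0.058 [-41.  52.]
(330, 398) 0.008 [-33.8  55.1]
[0.54295346 0.06335347 0.41062087] [-0.0914769   0.03011337]
rear edge wedge pred [array([122.6,  82.7]), array([167.4,  82.8])] nose [array([150.7, 206.5]), array([187.9, 206.6])]
```

```bash
python3 - <<'E'
from h import *
O=[-90,0,-2.0]
env.goto(K(-.064,.0328,.15),O)
F0=env.read_state()["force"]
hit=env.move_straight(K(-.064,.0328,.043),rate=0.1,force_limit=8)
s=env.read_state();print(hit,s["clock"],s["position"],s["force"]-F0)
if not hit:
    env.gripper_to(0.0,40)
    s=env.read_state();print(s["clock"],s["opening"]*87,s["force"]-F0)
    f=env.grab_frame("wrist");save(f,"h1")
    env.move_straight(K(-.064,.0328,.08),rate=0.1)
    s=env.read_state();print(s["clock"],s["opening"]*87,s["force"]-F0)
    f=env.grab_frame("wrist");save(f,"h2")
E
```

```text
False 15.925 [0.57111861 0.06499516 0.04372525] [ 0.49113264  0.63840564 -1.03814664]
16.3333 35.601063829850375 [-1.16469806  0.36542682  1.29805018]
16.9 35.34108415030547 [-0.08309849  0.05365699 -3.84044548]
```

View pics/h2.png

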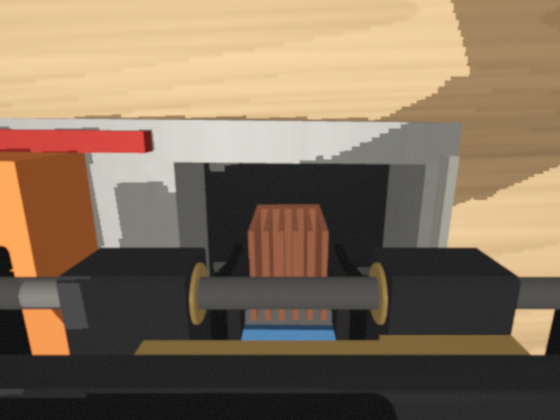

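```bash
python3 - <<'E'
from h import *
env.move_straight(K(-.064,.0328,.22),rate=0.2)
T=[.4335,.3385]; O=[-90,0,-6]
env.goto([*T,.14],O)
F0=env.read_state()["force"]
f=env.grab_frame("side");save(f,"t0s")
f=env.grab_frame("wrist");save(f,"t0w")
hit=env.move_straight([*T,.037],rate=0.08,force_limit=5)
s=env.read_state();print(hit,s["clock"],s["position"],s["opening"]*87,s["force"]-F0)
f=env.grab_frame("wrist");save(f,"t1")
f=env.grab_frame("side");save(f,"t1s")
cv2.imwrite("pics/t1c.png",np.hstack([cv2.resize(f["image"][120:240,120:400],(560,240)),]))
E
```

```text
True 20.275 [0.43301108 0.33798639 0.03943014] 35.18632912870562 [-1.64168346 -0.37671629  6.93226425]
```

View pics/t1.png

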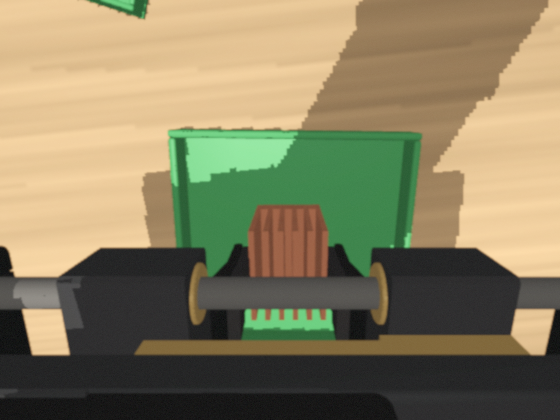

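View pics/t1c.png

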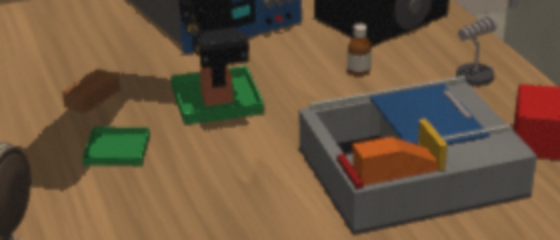

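Contact came at TCP z 0.039, as expected, and the sink stands in the large tray centred between its walls. The wedge still holds the hatch open. Next: release, retreat and check.

```bash
python3 - <<'E'
from h import *
env.gripper_to(0.65); env.dwell(0.1)
p=env.read_state()["position"]
env.move_straight([p[0],p[1],.20],rate=0.15)
f=env.grab_frame("wrist");save(f,"e1")
env.goto([.33,.25,.27],[-90,0,-6]); 
f=env.grab_frame("wrist");save(f,"e2")
t=env.grab_frame("top");save(t,"e2t");s=env.grab_frame("side");save(s,"e2s")
for n in ["heatsink","tray"]: print(n,[(r["score"],r["xyz"]) for r in env.search_frame(s,n)],[(r["score"],r["xyz"]) for r in env.search_frame(f,n)])
cv2.imwrite("pics/e2c.png",np.vstack([np.hstack([cv2.resize(s["image"][120:240,120:400],(400,171)),cv2.resize(t["image"][60:240,100:330],(400,313))[:171]]),np.hstack([f["image"],])[:, :800] if 0 else cv2.resize(f["image"],(800,600))[:400]]))
st=env.read_state();print(st["clock"],st["force"])
E
```

```text
heatsink [(0.5, [0.4236, 0.3199, 0.0379])] [(0.69, [0.4158, 0.3443, 0.0416])]
tray [(0.89, [0.249, 0.257, 0.0038]), (0.83, [0.4196, 0.3252, 0.0064])] [(0.69, [0.4058, 0.3471, 0.0038]), (0.57, [0.2442, 0.2521, 0.0019])]
23.45 [ 1.0548774  -0.23554868 -0.40526055]
```

View pics/e2c.png

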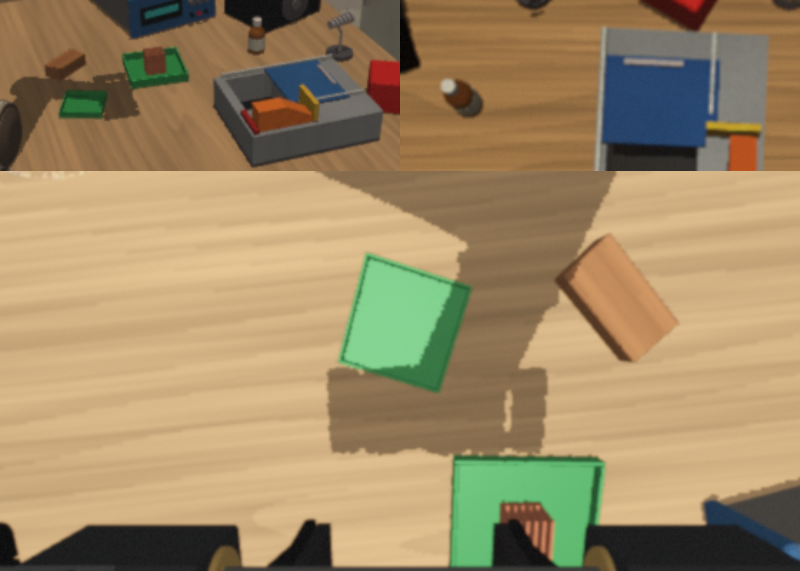

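View pics/e1.png

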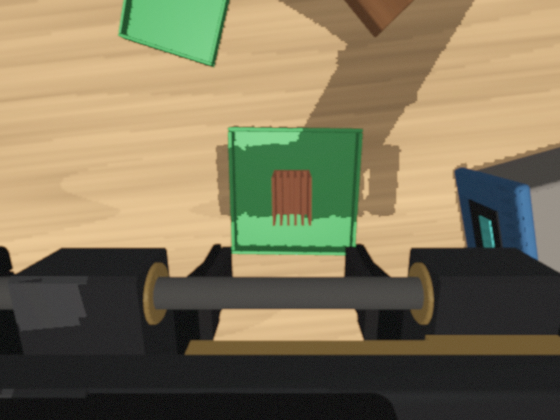

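The sink stands upright and centred in the large tray (e1: sink at (292,197) in a tray spanning (230-361, 128-253)). The hatch is held by the wedge and the robot is clear.

```bash
python3 - <<'E'
from h import *
env.close_job()
E
```

```text
the job is handed in; nothing more can be done
```

I pushed the hatch open with the orange wedge and left the wedge flat on the deck between rib and tab. I then lifted the copper heat sink out through the opening, stood it in the larger green tray and handed the job in. The clock read 23.5 s of the 51 s allowed at my last check; the hand-in gave no verdict.

- **Wedge and hatch:** After release the wedge's rear edge was within about 1 px of where it should be, at keeper x about -65 mm and y about -85 mm. The final side and top pictures still showed the hatch held open by the wedge.
- **Heat sink:** It touched the tray floor at tool height 39 mm, as planned. In the wrist picture it stands upright and about centred in the tray.
- **Robot:** It was clear of everything at the end. The highest tool force I read was about 9 N, though I read it only at the stops between moves.
- **Disagreement:** At the end the networks' tray and heat sink points were up to about 3 cm from my own values. They report the middle of the visible surface, and both things were partly hidden, so I relied on the pictures.

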